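# Seat the lift key in the router lift and hold its spring lock down

## Robot

A 6-joint arm with a two-finger parallel gripper is mounted at the origin on the work surface. World frame = base frame: x ahead of the robot, y to its left, z up, the work surface at z = 0. Lengths are in m, angles in rad, forces in N, time in s.
With the tool pointing down it reaches from about 0.3 to 0.775 m from the base axis. Payload 14.6 kg.
Tool frame: the origin (TCP) lies on the centre line of the jaws, within the pads' length; the fingertips stand 11 mm ahead of it and the grasp point (between the pads) lies 8 mm behind it; y points along the fingers, x is the direction in which the jaws open and shut, and the axes are right-handed (so a half turn about y gives the same grasp; the last joint's range is limited). The gripper opens to 94 mm and grips with 3 to 60 N. Pads are 16 mm wide; open, the fingers measure 119 mm over their backs; the gripper's body (75 mm by 177 mm) begins 78 mm behind the grasp point.
Start: joints at [1.039, 0.3, 1.521, -0, 1.321, -0.067], TCP at [0.247, 0.492, 0.189] pointing down, gripper open.
Joint ranges: [-3.03, 3.03], [-0.79, 2.21], [0.23, 2.52], [-1.04, 4.18], [0, 3.07], [-2.55, 2.55]. Speed limits (rad/s): [2.22, 2.22, 2.57, 3.14, 3.14, 3.14].

## Interface

Orientations are given as [roll, pitch, yaw] about the fixed x, y, z axes, in that order (R = Rz(yaw) Ry(pitch) Rx(roll)).
In Python, from station import ctrl, imaging gives the robot as it stands. The module is installed in compiled form; this text tells all that it offers.
- The arm moves only by the tool apply_moves, never from a script. Its argument "deltas" is a list of rows, each an object with "dp": the shift along the tool's x, y, z in m, a list of three; "roll": the turn about the tool's y in rad; "grip": the closure, from -1 (fully open) to 1 (shut). In form: [{"dp": [tx, ty, tz], "roll": roll, "grip": grip}, ...]. A call has 1 to 10 rows; each row shifts and turns the commanded pose from where the row before left it, along the tool's axes as they then stand; what a row does not reach is not made up. A row lasts 1/8 s, in which the tool goes at most 62.5 mm and 10.7 degrees, less where a joint would pass 70% of its speed; a pose out of reach is approached as far as the arm can. A call with a gripper value outside its range is refused whole. The fingers move at their own pace and stop on an object; "newtons" is the grip in N (left out, the last holds). Time passes only in rows, so rows that do not move let the fingers close. It gives the time, the measured TCP pose, the force and the opening at its end, in the units of the state.
- ctrl.get_obs(): the state, without advancing time (a new reading comes with each control period).
- imaging.camera(name): name is "scene" or "top" or "wrist"; returns the picture (480x640x3 uint8, blue, green, red); there is no depth.
- imaging.camera_info(name): a dict with "K" (3x3 intrinsics, pixels), "world_from_camera" (4x4, takes a point from camera to world coordinates). Camera axes: x right, y down, z forward; pixel columns grow to the right and rows downward; lengths in m; the calibration is good to about 2 mm. The wrist camera is an equidistant fisheye: a pixel r from the principal point sees the ray r / f radians off the axis. A picture is of the moment at which its call begins: read the wrist's pose just before it. camera_info takes no time and is no camera call; for the wrist camera it gives the pose at the moment of the call.
- ctrl.hand_in(): hands the job in, once; it reports no verdict.
The state is a dict: "time_s": time; "qpos": joint angles; "joint_vel": joint speeds; "tau": joint torques, N m; "ee_pos": TCP position; "eef_rot": TCP orientation; "force": force on the tool from outside, world axes, zero at the start; "moment": the same for the moment, N m; "grip_width": finger opening in m.
Only numpy, scipy, OpenCV 4.12 (cv2) and the standard library are available. Lean on these libraries where they do the work, as an engineer would, in place of code of your own. Each camera call takes 0.05 s, during which the arm holds its last target. There are 200 camera calls.

## Task

The router lift is locked by a spring until its key is held down in the socket. Pull the lift key (the one with the flat, paddle-shaped handle) out of the wooden rack, lower its splined end into the round socket on the aluminium plate, turn it until the splines mesh, and slide it fully home so that the ring above the splines comes down on the socket's rim. Finish while still gripping the key and pressing it home, and leave the other tools and things on the bench where they are.

Things in the scene. Friction and masses are not known exactly. Their poses are not given: they have to be found in the camera images.
- key: Loose lift key, 0.18 kg, 139 mm long, upright in a rack hole. Origin: centre of its lower tip, z up along the key. 0-30 mm: a cross of two steel fins 24 mm across, 6 mm thick, along its x and y; 30-37: stop ring 38 mm in diameter; shaft 16 mm thick; 75-81: collar 50 mm in diameter, hanging on the rack's top; 81-139: flat black handle, 44 mm wide (x), 14 mm thick (y).
- key_grip (a point): Point on the key's axis in the middle of the handle, 112 mm above its tip; axes as the key's. The handle is gripped from above across its thickness (the key's y).
- rack: Fixed wooden block 70 x 280 mm, 80 mm high, long along its y; origin at the centre of its underside. Three upright round holes, 41 mm wide, 78 mm deep, at y = -95, 0, +95 mm, hold three tools (any tool in any hole). The key's tip hangs 5 mm above the bench; its stop ring has 1.5 mm of play in the hole; raised by 76 mm it is clear.
- socket: Fixed round steel socket head 60 mm in diameter in the aluminium plate, a dark flat ring around it, rim 56 mm above the bench. Origin on its axis at bench height, z up. Rim down: funnel, 34 to 27 mm wide, 7 mm deep; round bore 27 mm wide to 12 mm below the rim; then a cross-shaped hole, slots 9 mm wide, 27 mm across, along the socket's x and y, among four steel corners.
- socket_rim (a point): Centre of the socket's mouth, level with its rim; axes as the socket's. The key's cross meshes at any of its four quarter turns, with about 0.12 rad of play either way; out of line, its fins rest on the steel corners 12 mm below the rim. The socket does not turn.
- lock (a joint): Spring-loaded lock plunger at the bottom of the socket, in m: 0 = up, its top 22 mm below the rim; it grows as the key's tip presses it down. 0.008 when the key's stop ring rests on the rim. The spring needs about 4 N to start and 9.5 N at 0.008, more than the key's weight.
- lock_top (a point): Centre of the plunger's top face.
- deck: Fixed router lift deck the socket sits in: plywood with an aluminium plate on top, 260 x 220 mm, plate top 50 mm above the bench; origin at the centre of its underside. The socket is at x = -60, y = +50 mm of it. A wooden fence 22 mm thick stands along its +x edge, to 110 mm above the bench, with two knobs on it up to 130 mm. A short cutter, 84 mm above the bench, stands at x = 45 mm, y = 0.
- ball_tool: Not to be taken: a tool with a ball-shaped black handle, ball 34 mm in diameter, hanging in the rack by the same collar; top 142 mm above the bench. Origin at its tip.
- round_tool: Not to be taken: a tool with a slim round black handle 24 mm in diameter, hanging in the rack by the same collar; top 136 mm above the bench. Origin at its tip.
- setup_bar: Bystander: brass bar 100 x 14 x 22 mm lying on the deck plate. Origin at the centre of its underside.
- tape: Bystander: tape measure, 75 x 36 x 62 mm, standing on the bench. Origin at the centre of its underside.
- glue: Bystander: white glue bottle, 56 mm in diameter, 160 mm high. Origin at the centre of its underside.
- tub: Bystander: white tub with a lid, 136 mm in diameter, 112 mm high. Origin at the centre of its underside.
- mug: Bystander: mug, 80 mm in diameter, 90 mm high. Origin at the centre of its underside.
- offcut: Bystander: wooden offcut 60 x 130 x 18 mm lying on the bench. Origin at the centre of its underside.

How it is judged:
On the way, in this order (a step that is already met when the one before it is completed fails the run):
1. the key is pulled out, gripped, its tip clear above the rack (z of key in the frame of rack above 0.08 m and contact force between key and rack below 0.05 N and contact force between the fingers and key above 2 N), for 0.2 s.
2. the splines are in mesh: the tip more than 15 mm below the socket's rim, in line with the slots (horizontal distance between key and socket below 0.004 m and angle between key's own z axis and vertical below 0.12 rad and (angle between the x axis of key and the x axis of socket, either way round below 0.26 rad or angle between the x axis of key and the y axis of socket, either way round below 0.26 rad) and z of key in the frame of socket_rim below -0.015 m), for 0.1 s.
At the end, for the whole second after the job is handed in: Key meshed in the socket (axis within 4 mm, upright within 0.12 rad, fins within 0.26 rad of the slots), stop ring within 2 mm of the rim, lock down more than 6 mm, key still, pressed on the socket with over 5 N and held in the fingers with over 25 N (horizontal distance between key and socket below 0.004 m and angle between key's own z axis and vertical below 0.12 rad and (angle between the x axis of key and the x axis of socket, either way round below 0.26 rad or angle between the x axis of key and the y axis of socket, either way round below 0.26 rad) and z of key in the frame of socket_rim below -0.028 m and value of joint lock above 0.006 m and contact force between key and socket above 5 N and contact force between the fingers and key above 25 N and linear speed of key below 0.02 m/s); the arm keeps its last pose, push and grip.
It fails at once if something other than the key is knocked or carried off (moved more than 25 mm) (distance of any of ball_tool, round_tool, setup_bar, tape, glue, tub, mug, offcut from where it was at the start of the episode above 0.025 m).
It also fails if it takes over 42 s, if anything falls off the work surface, if the arm or the gripper's body presses on something with over 40 N, if the wrist force passes 120 N, or if a joint passes its speed limit or range.

## Working session

There is one attempt and no reset: what is moved stays moved. The work goes in short steps, Python scripts to look and compute and a tool call to move; the robot and the scene stay as the last step left them, time stands still between calls to the robot, and variables do not carry over. Pictures are saved under pics/ and viewed, about 8 in all and at most 12, crops included, and the job is handed in when it is done.

Besides the shell and the picture viewer there is one more tool, called after "Request:" as name([rows], argument=value, ...), one row to a line, values as JSON. apply_moves: Moves the arm, as the interface text tells. Its arguments: {"type":"object","properties":{"deltas":{"type":"array"},"newtons":{"type":"number"}},"required":["deltas"]}

```bash
mkdir -p pics; cat > h.py <<'E'
import numpy as np, cv2
from station import ctrl, imaging
from scipy.spatial.transform import Rotation as R
def snap(n,f):
    i=imaging.camera_info(n); im=imaging.camera(n); cv2.imwrite('pics/'+f,im); np.savez('pics/'+f+'.npz',K=i['K'],T=i['world_from_camera']); return im
def ray(f,u,v,fish=False):
    d=np.load('pics/'+f+'.npz'); K=d['K'];T=d['T']
    a=(u-K[0,2])/K[0,0]; b=(v-K[1,2])/K[1,1]
    if fish:
        r=np.hypot(a,b); s=np.sin(r)/max(r,1e-9); c=np.array([a*s,b*s,np.cos(r)])
    else: c=np.array([a,b,1.])
    return T[:3,3],T[:3,:3]@c
def atz(f,u,v,z,fish=False):
    o,d=ray(f,u,v,fish); return (o+d*(z-o[2])/d[2]).round(4)
E
python3 - <<'E'
from h import *
for n in('top','scene'): snap(n,n+'1.png'); i=imaging.camera_info(n); print(n,i['K'],np.round(i['world_from_camera'],3))
print(ctrl.get_obs())
E
```

```text
top [[524.01573892   0.         315.84352611]
 [  0.         524.01573892 235.90692941]
 [  0.           0.           1.        ]] [[-0.028 -0.982  0.185  0.283]
 [-1.     0.028  0.     0.082]
 [-0.005 -0.185 -0.983  1.361]
 [ 0.     0.     0.     1.   ]]
scene [[439.79718069   0.         315.00088038]
 [  0.         439.79718069 239.96142191]
 [  0.           0.           1.        ]] [[-0.568  0.692 -0.446  0.971]
 [ 0.823  0.471 -0.318  0.398]
 [-0.01  -0.548 -0.837  0.895]
 [ 0.     0.     0.     1.   ]]
{'time_s': 0.1, 'qpos': array([ 1.03939445e+00,  3.00445056e-01,  1.52147568e+00, -1.80582141e-05,
        1.32066540e+00, -6.66031733e-02]), 'joint_vel': array([ 0.00023376, -0.00114446, -0.00166997, -0.00116097,  0.00127746,
        0.00179486]), 'tau': array([ 9.45560205e-04, -5.32639146e+01, -3.53283513e+01,  7.09014013e-02,
        2.35521037e-02, -9.77606578e-05]), 'ee_pos': array([0.2464277 , 0.49145225, 0.1886452 ]), 'eef_rot': array([-1.57074766e+00,  9.92444527e-04,  1.10600212e+00]), 'force': array([ 0.23352653,  0.24899568, -0.49685903]), 'moment': array([-0.0096575 , -0.01572424,  0.01153221]), 'grip_width': 0.09391974415730169}
```

View pics/top1.png

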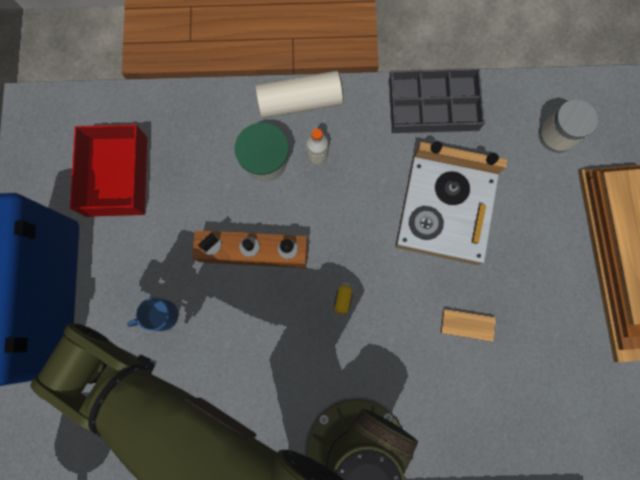

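View pics/scene1.png

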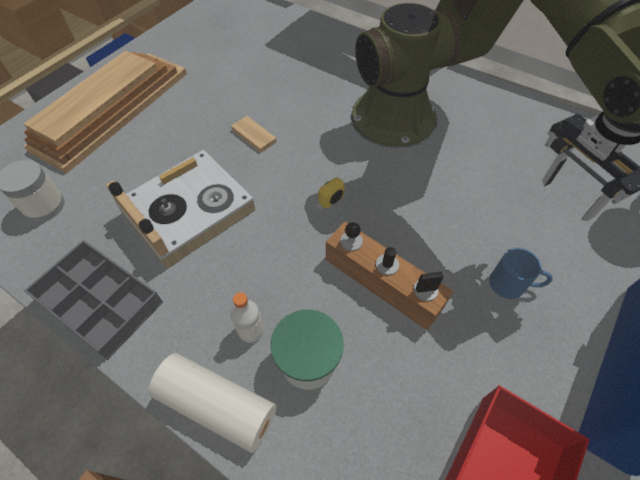

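The top view shows the rack at (250,248), with the key's flat handle in the left hole at (209,243), the round tool at (249,244) and the ball at (288,245). The socket is at (426,223). I'll enlarge both areas.

```bash
python3 - <<'E'
from h import *
t=cv2.imread('pics/top1.png')
a=cv2.resize(t[215:280,185:315],(780,390),interpolation=cv2.INTER_CUBIC)  # x6
b=cv2.resize(t[195:255,395:525],(780,360),interpolation=cv2.INTER_CUBIC)
cv2.imwrite('pics/c1.png',cv2.resize(np.vstack([a,b]),(624,600)))
for n,u,v,z in[('key',209,243,.13),('ball',288,245,.13),('sock',426,223,.056)]: print(n,atz('top1.png',u,v,z))
E
```

```text
key [0.5052 0.3379 0.13  ]
ball [0.495  0.1494 0.13  ]
sock [ 0.5545 -0.1986  0.056 ]
```

View pics/c1.png

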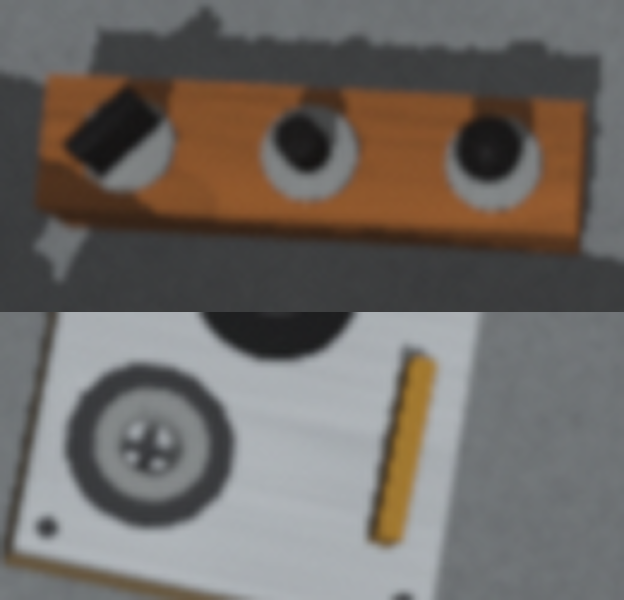

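```bash
python3 - <<'E'
from h import *
P=lambda x,y,z:atz('top1.png',185+x/4.8,215+y/4.8,z)
print('top',P(106,126,.144),'collar',P(125,142.5,.086))
d=P(128,87,.144)-P(65,143,.144); print('keyx',np.arctan2(d[1],d[0]),np.linalg.norm(d))
d=P(583,100,.08)-P(47,75,.08); print('rack',np.arctan2(d[1],d[0]),np.linalg.norm(d))
S=lambda x,y,z:atz('top1.png',395+x/4.8,195+(y-312)/4.8,z)
print('sock',S(150,444.5,.05),S(151.5,445,.056))
T=ctrl.get_obs(); Rm=R.from_euler('xyz',T['eef_rot']).as_matrix(); print(Rm.round(3))
i=imaging.camera_info('wrist'); print(i['K'],np.linalg.inv(Rm)@(i['world_from_camera'][:3,3]-T['ee_pos']),(Rm.T@i['world_from_camera'][:3,:3]).round(3))
tgt=np.array([.5,.335,.25]); print(Rm.T@(tgt-T['ee_pos']))
E
```

```text
top [0.507  0.3395 0.144 ] collar [0.5088 0.3419 0.086 ]
keyx -0.8457737457818633 0.04101621630526147
rack -1.6468262765119361 0.27910630591228136
sock [ 0.5567 -0.2006  0.05  ] [ 0.5552 -0.2     0.056 ]
[[ 0.448 -0.    -0.894]
 [ 0.894 -0.001  0.448]
 [-0.001 -1.     0.   ]]
[[371.64829954   0.         320.07660665]
 [  0.         371.64829954 237.31853669]
 [  0.           0.           1.        ]] [ 0.00029545 -0.19508303  0.06977011] [[ 1.     0.001  0.001]
 [-0.001 -0.243  0.97 ]
 [ 0.001 -0.97  -0.243]]
[-0.02625475 -0.06134322 -0.29679678]
```

Request:
apply_moves([
  {"dp": [0,-0.01,0],"roll": 0.127,"grip": -1},
  {"dp": [0,-0.01,0],"roll": 0.127,"grip": -1},
  {"dp": [0,-0.011,0],"roll": 0.127,"grip": -1},
  {"dp": [0.0157,0,-0.0477],"roll": 0,"grip": -1},
  {"dp": [0.0157,0,-0.0477],"roll": 0,"grip": -1},
  {"dp": [0.0157,0,-0.0477],"roll": 0,"grip": -1},
  {"dp": [0.0157,0,-0.0477],"roll": 0,"grip": -1},
  {"dp": [0.0157,0,-0.0477],"roll": 0,"grip": -1},
  {"dp": [0.0157,0,-0.0477],"roll": 0,"grip": -1},
  {"dp": [0,0,0],"roll": 0,"grip": -1},
])

```text
time_s: 1.35
ee_pos: [0.5088, 0.3379, 0.2191]
eef_rot: [-1.571, 0.001, 0.721]
force: [-0.6, -0.1, -0.5]
grip_width: 0.0938
```

```bash
python3 - <<'E'
from h import *
im=snap('wrist','w1.png'); o=ctrl.get_obs(); print(o['time_s'],o['ee_pos'],o['eef_rot'],o['force'])
d=np.load('pics/w1.png.npz'); K=d['K'];T=d['T']
def proj(p):
    c=T[:3,:3].T@(np.array(p)-T[:3,3]); r=np.hypot(c[0],c[1]); th=np.arctan2(r,c[2]); return K[0,0]*th*c[:2]/r+K[:2,2]
u,v=proj([.507,.34,.144]); print(u,v)
u,v=int(u),int(v); y0=max(0,min(v-90,480-180)); x0=u-120
print(x0,y0); cv2.imwrite('pics/w1c.png',cv2.resize(im[y0:y0+180,x0:x0+240],(800,600),interpolation=cv2.INTER_CUBIC))
E
```

```text
1.4 [0.50742426 0.33900844 0.21933514] [-1.57045052e+00  1.27305850e-03  7.22844411e-01] [-1.02821564 -0.21761244 -0.28914774]
319.38539591855243 236.6717587909215
199 146
```

View pics/w1c.png

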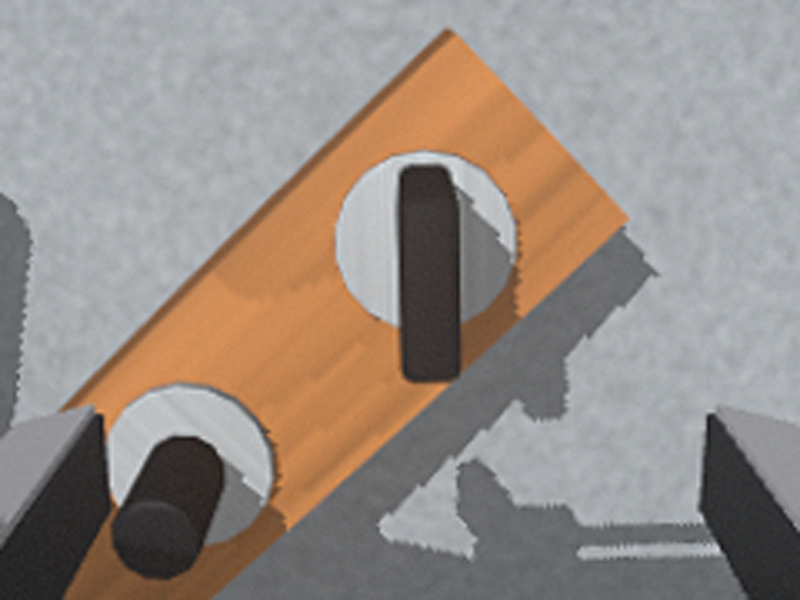

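```bash
python3 - <<'E'
from h import *
P=lambda x,y,z:atz('w1.png',199+x/3.3333,146+y/3.3333,z,True)
c=P(427,241,.086); print('collar',c, 'w',np.linalg.norm(P(337,241,.086)-P(517,241,.086)))
a=P(430.5,381,.144); b=P(428,166,.086); print('far top',a,'near bottom',b,'mid',(a+b)/2,np.linalg.norm((a-b)[:2]))
d=(b-a); print('yaw keyx',np.arctan2(d[1],d[0]))
for x in(401,460):
  d=P(x,181,.144)-P(x,375,.144); 
T=ctrl.get_obs();Rm=R.from_euler('xyz',T['eef_rot']).as_matrix()
print(T['ee_pos'],T['eef_rot'],Rm.T@(c-T['ee_pos']),Rm.T@((a+b)/2-T['ee_pos']))
E
```

```text
collar [0.5103 0.3464 0.086 ] w 0.04867329863487778
far top [0.5243 0.3305 0.144 ] near bottom [0.497  0.3619 0.086 ] mid [0.51065 0.3462  0.115  ] 0.04160829244273308
yaw keyx 2.2864610645478387
[0.50742426 0.33900844 0.21933514] [-1.57045052e+00  1.27305850e-03  7.22844411e-01] [0.007216   0.13332731 0.00359466] [0.00730925 0.10432704 0.00322318]
```

Request:
apply_moves([
  {"dp": [0.0065,0,0.003],"roll": 0.007,"grip": -1},
  {"dp": [0,0.03,0],"roll": 0,"grip": -1},
  {"dp": [0,0.03,0],"roll": 0,"grip": -1},
  {"dp": [0,0,0],"roll": 0,"grip": -1},
  {"dp": [0,0,0],"roll": 0,"grip": -1},
])

```text
time_s: 2.02
ee_pos: [0.5097, 0.3474, 0.1617]
eef_rot: [-1.571, -0.002, 0.719]
force: [-0.2, -0.9, 0.5]
grip_width: 0.0938
```

```bash
python3 - <<'E'
from h import *
im=snap('wrist','w2.png'); o=ctrl.get_obs(); print(o['time_s'],o['ee_pos'],o['eef_rot'],o['force'])
cv2.imwrite('pics/w2c.png',cv2.resize(im[180:420,160:480],(800,600),interpolation=cv2.INTER_CUBIC))
E
```

```text
2.075 [0.509909   0.34727978 0.16187558] [-1.57116742 -0.0022747   0.71868661] [0.07155264 0.05374314 0.57769932]
```

View pics/w2c.png

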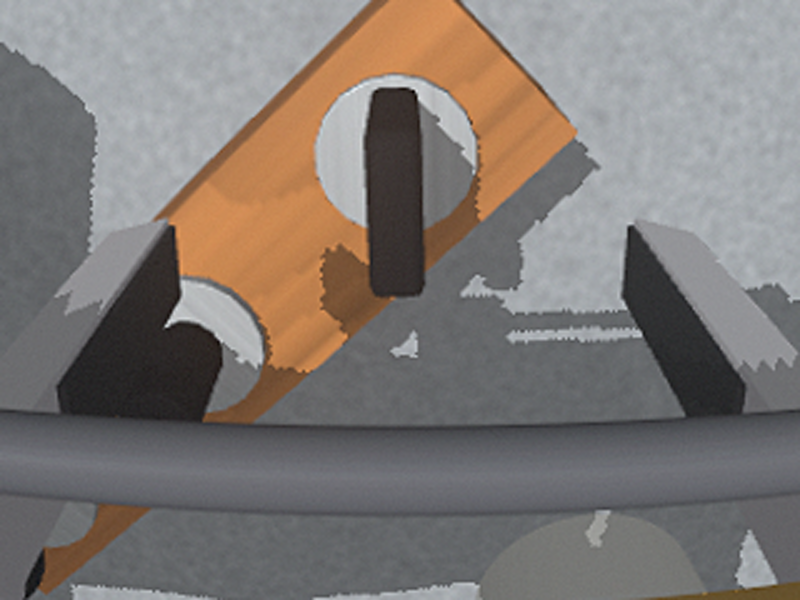

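```bash
python3 - <<'E'
from h import *
P=lambda x,y,z:atz('w2.png',160+x/2.5,180+y/2.5,z,True)
c=P(397,153,.086); a=P(397,296,.144);b=P(395,88,.086)
T=ctrl.get_obs();Rm=R.from_euler('xyz',T['eef_rot']).as_matrix()
print(c,np.linalg.norm(P(316,152,.086)-P(478,152,.086)),Rm.T@(c-T['ee_pos']),Rm.T@((a+b)/2-T['ee_pos']),np.linalg.norm((a-b)[:2]),T['ee_pos'])
E
```

```text
[0.5102 0.3466 0.086 ] 0.04889867073857939 [-0.00040113  0.07587512 -0.00067509] [-0.00056552  0.04687496 -0.00148079] 0.04148373175113347 [0.509909   0.34727978 0.16187558]
```

Request:
apply_moves([
  {"dp": [-0.0006,0.02,-0.001],"roll": 0,"grip": -1},
  {"dp": [0,0.02,0],"roll": 0,"grip": -1},
  {"dp": [0,0.012,0],"roll": 0,"grip": -1},
  {"dp": [0,0,0],"roll": 0,"grip": 1},
  {"dp": [0,0,0],"roll": 0,"grip": 1},
  {"dp": [0,0,0],"roll": 0,"grip": 1},
  {"dp": [0,0,0],"roll": 0,"grip": 1},
  {"dp": [0,0,0],"roll": 0,"grip": 1},
], newtons=5)

```text
time_s: 3.08
ee_pos: [0.5099, 0.3453, 0.1083]
eef_rot: [-1.571, -0.0, 0.718]
force: [0.1, 0.0, -0.6]
grip_width: 0.0474
```

Request:
apply_moves([
  {"dp": [0,0,0],"roll": 0,"grip": 1},
  {"dp": [0,0,0],"roll": 0,"grip": 1},
  {"dp": [0,0,0],"roll": 0,"grip": 1},
], newtons=50)

```text
time_s: 3.45
ee_pos: [0.5099, 0.3453, 0.1082]
eef_rot: [-1.571, -0.0, 0.718]
force: [0.2, 0.2, 0.6]
grip_width: 0.0174
```

Request:
apply_moves([
  {"dp": [0,0,0],"roll": 0,"grip": 1},
  {"dp": [0,0,0],"roll": 0,"grip": 1},
  {"dp": [0,0,0],"roll": 0,"grip": 1},
])

```text
time_s: 3.82
ee_pos: [0.5099, 0.3453, 0.1081]
eef_rot: [-1.571, 0.0, 0.718]
force: [-0.4, 0.4, -0.2]
grip_width: 0.0136
```

Request:
apply_moves([
  {"dp": [0,-0.01,0],"roll": 0,"grip": 1},
  {"dp": [0,-0.02,0],"roll": 0,"grip": 1},
  {"dp": [0,-0.02,0],"roll": 0,"grip": 1},
  {"dp": [0,-0.02,0],"roll": 0,"grip": 1},
  {"dp": [0,-0.02,0],"roll": 0,"grip": 1},
  {"dp": [0,-0.02,0],"roll": 0,"grip": 1},
  {"dp": [0,0,0],"roll": 0,"grip": 1},
  {"dp": [0,0,0],"roll": 0,"grip": 1},
  {"dp": [0,0,0],"roll": 0,"grip": 1},
])

```text
time_s: 4.95
ee_pos: [0.5096, 0.3452, 0.2172]
eef_rot: [-1.571, 0.001, 0.718]
force: [-0.1, 0.5, -0.7]
grip_width: 0.0134
```

Request:
apply_moves([
  {"dp": [0,-0.015,0],"roll": 0.1836,"grip": 1},
  {"dp": [0,-0.015,0],"roll": 0.1836,"grip": 1},
  {"dp": [0,-0.015,0],"roll": 0.1836,"grip": 1},
  {"dp": [0,-0.015,0],"roll": 0.1836,"grip": 1},
  {"dp": [0,-0.005,0],"roll": 0.1836,"grip": 1},
  {"dp": [0,0,0],"roll": 0,"grip": 1},
  {"dp": [0.0064,0,-0.025],"roll": 0,"grip": 1},
  {"dp": [0.0128,0,-0.0496],"roll": 0,"grip": 1},
  {"dp": [0.0128,0,-0.0496],"roll": 0,"grip": 1},
  {"dp": [0.0128,0,-0.0496],"roll": 0,"grip": 1},
])

```text
time_s: 6.2
ee_pos: [0.519, 0.1645, 0.2824]
eef_rot: [-1.571, 0.001, -0.194]
force: [1.4, 0.0, -1.5]
grip_width: 0.0135
```

Request:
apply_moves([
  {"dp": [0.0128,0,-0.0496],"roll": 0,"grip": 1},
  {"dp": [0.0128,0,-0.0496],"roll": 0,"grip": 1},
  {"dp": [0.0128,0,-0.0496],"roll": 0,"grip": 1},
  {"dp": [0.0128,0,-0.0496],"roll": 0,"grip": 1},
  {"dp": [0.0128,0,-0.0496],"roll": 0,"grip": 1},
  {"dp": [0.0128,0,-0.0496],"roll": 0,"grip": 1},
  {"dp": [0.0128,0,-0.0496],"roll": 0,"grip": 1},
  {"dp": [0.0128,0,-0.0496],"roll": 0,"grip": 1},
  {"dp": [0.0064,0,-0.025],"roll": 0,"grip": 1},
  {"dp": [0,0,0],"roll": 0,"grip": 1},
])

```text
time_s: 7.45
ee_pos: [0.5417, -0.2703, 0.2818]
eef_rot: [-1.57, 0.002, -0.198]
force: [0.4, 0.1, -1.6]
grip_width: 0.0135
```

```bash
python3 - <<'E'
from h import *
im=snap('wrist','w3.png'); o=ctrl.get_obs(); print(o['time_s'],o['ee_pos'],o['eef_rot'],o['force'],o['grip_width'])
cv2.imwrite('pics/w3c.png',cv2.resize(im[60:360,120:520],(800,600),interpolation=cv2.INTER_CUBIC))
E
```

```text
7.5 [ 0.5418817  -0.26911146  0.28220571] [-1.57021617e+00  1.30971314e-03 -1.97593767e-01] [ 0.29048326  0.16420097 -1.16632078] 0.013826804205538676
```

View pics/w3c.png

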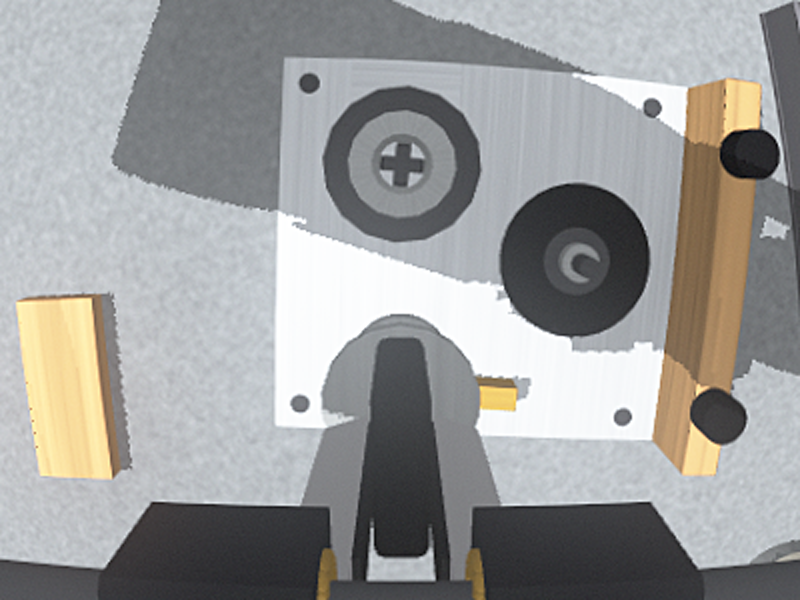

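The socket's rim is centred at about (402,163) in the crop and its cross is nearly upright. The key hangs straight at (400,370). I'll enlarge the socket.

```bash
python3 - <<'E'
from h import *
im=cv2.imread('pics/w3.png')
cv2.imwrite('pics/w3s.png',cv2.resize(im[100:184,276:366],(630,588),interpolation=cv2.INTER_CUBIC))
E
```

```text
(no output)
```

View pics/w3s.png

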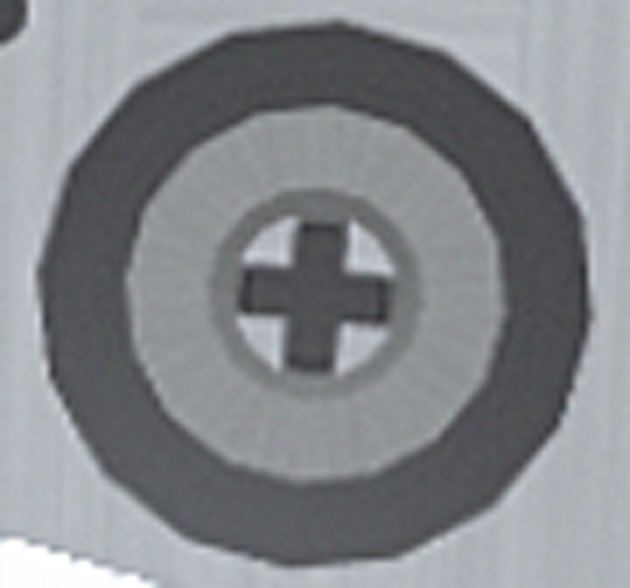

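```bash
python3 - <<'E'
from h import *
T=ctrl.get_obs();p=T['ee_pos'];Rm=R.from_euler('xyz',T['eef_rot']).as_matrix()
s=lambda x,y,z:atz('w3.png',276+(x+.5)/7-.5,100+(y+.5)/7-.5,z,True)
c=s(316.3,292.5,.056); print('sock',c,np.linalg.norm(s(128,292,.056)-s(505,292,.056)),Rm.T@(c-p))
d=s(388,300,.044)-s(240,290,.044);e=s(325,222,.044)-s(308,375,.044)
print('yaws',np.arctan2(d[1],d[0]),np.arctan2(e[1],e[0])-np.pi/2,T['eef_rot'])
k=atz('w3.png',120+400.5/2,60+325/2,p[2]-.0222,True); print('collar near edge tool',Rm.T@(k-p),[ (Rm.T@(atz('w3.png',120+x/2,60+385/2,p[2]-.0222,True)-p)).round(4) for x in(322,480)])
E
```

```text
sock [ 0.5574 -0.1959  0.056 ] 0.06046263308854488 [0.00114043 0.22624779 0.07470206]
yaws -0.26481732990578893 -0.3094055025524187 [-1.57021617e+00  1.30971314e-03 -1.97593767e-01]
collar near edge tool [0.00080483 0.02221873 0.02422244] [array([-0.0231,  0.0222,  0.0055]), array([0.0251, 0.0222, 0.0055])]
```

Request:
apply_moves([
  {"dp": [0.0003,0,0.025],"roll": 0,"grip": 1},
  {"dp": [0,0,0.03],"roll": 0,"grip": 1},
  {"dp": [0,0,0.0205],"roll": 0,"grip": 1},
  {"dp": [0,0.03,0],"roll": 0.09,"grip": 1},
  {"dp": [0,0.03,0],"roll": 0,"grip": 1},
  {"dp": [0,0.03,0],"roll": 0,"grip": 1},
  {"dp": [0,0.016,0],"roll": 0,"grip": 1},
  {"dp": [0,0,0],"roll": 0,"grip": 1},
  {"dp": [0,0,0],"roll": 0,"grip": 1},
])

```text
time_s: 8.62
ee_pos: [0.5579, -0.1951, 0.1785]
eef_rot: [-1.571, -0.002, -0.29]
force: [-0.9, 0.4, -2.0]
grip_width: 0.0138
```

```bash
python3 - <<'E'
from h import *
a=snap('scene','s2.png');im=snap('wrist','w4.png'); o=ctrl.get_obs(); print(o['time_s'],o['ee_pos'],o['eef_rot'],o['force'])
d=np.load('pics/s2.png.npz');c=np.linalg.inv(d['T'])@[.5574,-.1959,.056,1];u,v=(d['K']@c[:3])[:2]/c[2];print(u,v)
u,v=int(u),int(v)
A=cv2.resize(a[v-40:v+35,u-50:u+50],(400,300),interpolation=cv2.INTER_CUBIC)
B=cv2.resize(im[150:300,220:420],(400,300),interpolation=cv2.INTER_CUBIC)
cv2.imwrite('pics/m4.png',np.hstack([A,B]))
E
```

```text
8.725 [ 0.55784979 -0.19513962  0.1783388 ] [-1.57098607 -0.00181263 -0.28981632] [ 0.22510179 -0.07195464 -2.26754514]
214.45408995407317 196.3598597795611
```

View pics/m4.png

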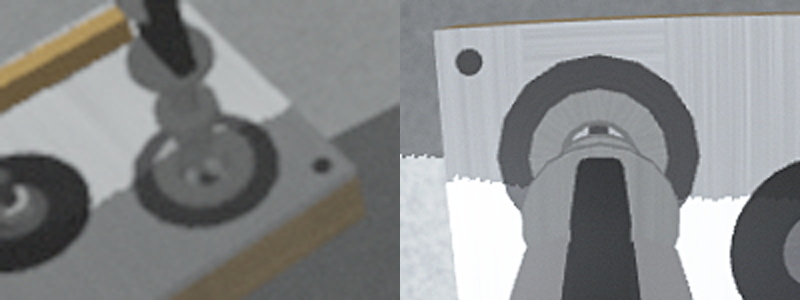

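The wrist view shows the cross at about (600,130), in the same column as the key and square to it. Going down.

Request:
apply_moves([
  {"dp": [0,0.01,0],"roll": 0,"grip": 1},
  {"dp": [0,0.01,0],"roll": 0,"grip": 1},
  {"dp": [0,0.008,0],"roll": 0,"grip": 1},
  {"dp": [0,0,0],"roll": 0,"grip": 1},
])

```text
time_s: 9.22
ee_pos: [0.5571, -0.195, 0.1482]
eef_rot: [-1.571, 0.001, -0.29]
force: [0.1, -1.4, -1.9]
grip_width: 0.0136
```

Request:
apply_moves([
  {"dp": [0,0.004,0],"roll": 0,"grip": 1},
  {"dp": [0,0.004,0],"roll": 0,"grip": 1},
  {"dp": [0,0,0],"roll": 0,"grip": 1},
])

```text
time_s: 9.6
ee_pos: [0.5573, -0.195, 0.1408]
eef_rot: [-1.571, 0.0, -0.29]
force: [0.2, -1.7, -2.4]
grip_width: 0.0136
```

Request:
apply_moves([
  {"dp": [0,0.004,-0.0007],"roll": 0,"grip": 1},
  {"dp": [0,0.004,0],"roll": 0,"grip": 1},
  {"dp": [0,0.003,0],"roll": 0,"grip": 1},
  {"dp": [0,0,0],"roll": 0,"grip": 1},
  {"dp": [0,0,0],"roll": 0,"grip": 1},
], newtons=58)

```text
time_s: 10.22
ee_pos: [0.5575, -0.1957, 0.1307]
eef_rot: [-1.571, -0.001, -0.29]
force: [-0.1, -0.2, 6.9]
grip_width: 0.0135
```

Request:
apply_moves([
  {"dp": [0,0.001,0],"roll": 0,"grip": 1},
  {"dp": [0,0.001,0],"roll": 0,"grip": 1},
  {"dp": [0,0,0],"roll": 0,"grip": 1},
  {"dp": [0,0,0],"roll": 0,"grip": 1},
])

```text
time_s: 10.72
ee_pos: [0.5576, -0.1958, 0.1292]
eef_rot: [-1.571, -0.002, -0.29]
force: [-2.5, 0.7, 9.0]
grip_width: 0.0136
```

Request:
apply_moves([
  {"dp": [0,0.001,0],"roll": 0,"grip": 1},
  {"dp": [0,0,0],"roll": 0,"grip": 1},
  {"dp": [0,0,0],"roll": 0,"grip": 1},
])

```text
time_s: 11.1
ee_pos: [0.5578, -0.1959, 0.1291]
eef_rot: [-1.571, -0.003, -0.29]
force: [-4.3, 0.5, 16.7]
grip_width: 0.0135
```

Request:
apply_moves([
  {"dp": [-0.0004,0.001,0],"roll": 0,"grip": 1},
  {"dp": [0,0.0005,0],"roll": 0,"grip": 1},
  {"dp": [0,0,0],"roll": 0,"grip": 1},
  {"dp": [0,0,0],"roll": 0,"grip": 1},
  {"dp": [0,0,0],"roll": 0,"grip": 1},
  {"dp": [0,0,0],"roll": 0,"grip": 1},
])

```text
time_s: 11.85
ee_pos: [0.5579, -0.1959, 0.129]
eef_rot: [-1.571, -0.005, -0.29]
force: [-7.4, 1.5, 27.3]
grip_width: 0.0135
```

```bash
python3 - <<'E'
from h import *
im=snap('wrist','w5.png');snap('scene','s5.png')
for _ in range(3): snap('top','t5.png'); o=ctrl.get_obs(); print(o['time_s'],o['ee_pos'],o['force'],o['grip_width'])
a=cv2.imread('pics/s5.png');A=cv2.resize(a[150:225,160:260],(400,300),interpolation=cv2.INTER_CUBIC)
cv2.imwrite('pics/m5.png',np.hstack([A,cv2.resize(im[150:300,220:420],(400,300),interpolation=cv2.INTER_CUBIC)]))
E
```

```text
12.0 [ 0.55791371 -0.19597525  0.12906388] [-7.88595142  1.69832812 27.04939258] 0.013660062147419919
12.05 [ 0.55786423 -0.1959664   0.12903178] [-6.97132641  1.86870517 27.66147774] 0.013568141158212093
12.1 [ 0.55786799 -0.19595066  0.12901181] [-6.99595194  1.41062441 27.19234609] 0.013494034652884039
```

View pics/m5.png

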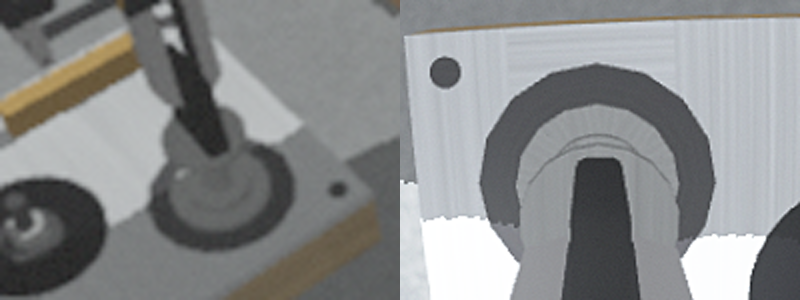

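The key is seated with its ring on the socket. The TCP height of 0.129 m matches the home height I expected, and the push is a steady 27 N or so.

```bash
python3 -c "
from station import ctrl
print(ctrl.hand_in()); o=ctrl.get_obs(); print(o['time_s'],o['ee_pos'],o['force'],o['grip_width'])"
```

```text
the job is handed in; nothing more can be done
None
the job is handed in; nothing more can be done
```

I pulled the lift key from the rack, lined its cross up with the socket's slots and pressed it home. I handed in at about 12.1 s with the key still gripped; no verdict was reported.

**Last checks:**
- **Height:** the TCP stopped at z = 0.129 m, which is the height I worked out for the ring resting on the rim. Pushing further only raised the force.
- **Push:** it was a steady 27 N or so, about 29 N allowing for the key's weight. With the spring taking about 9.5 N, that leaves roughly 19 N on the rim.
- **Grip:** set to 58 N, with the opening steady at 13.5 mm on the 14 mm handle. The finger force itself was not measured.
- **Picture:** the last view shows the ring down on the socket.

**What disagreed:**
- The top camera's positions were about 5 mm off the wrist camera's, for both the key and the socket. I used the wrist camera.
- A sideways force of about 7 N remained at the end. I left it, because the tool was tilted by only about 0.005 rad.

I touched no other object knowingly, but I did not measure their final positions.

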